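# Crack open the drying box

### The arm

A 7-joint arm with a two-finger parallel gripper is mounted at the origin on the work surface. World frame = base frame: x ahead of the robot, y to its left, z up, the work surface at z = 0. Lengths are in mm, angles in rad, forces in N, time in s.
With the tool pointing down it reaches from about 400 to 875 mm from the base axis. Payload 4.4 kg.
Tool frame: the origin (TCP) lies between the finger pads; the fingertips stand ctrl.tcp_to_tips ahead of it and the grasp point (between the pads) lies 8 mm behind it (ctrl.tcp_to_tips is the distance from the TCP to the fingertips, in mm); z points along the fingers, y is the direction in which the jaws open and shut (so a half turn about z gives the same grasp; the last joint's range is limited). The gripper opens to 85 mm and grips with 20 to 120 N. Pads are 22 mm wide; open, the fingers measure 114 mm over their backs; the gripper's body (76 mm by 85 mm) begins 54 mm behind the grasp point. The pads swing forward as they close: fully open they stand 13 mm farther back than shut.
Start: joints at [1.257, 0.628, 0.038, 1.517, -0.027, 0.996, -0.02], TCP at [159.454, -630.153, 242.313] pointing down, gripper open.
Joint ranges: [-3.06, 3.06], [-0.37, 2.12], [-1.25, 1.32], [0.18, 2.47], [-1.1, 4.24], [0.23, 1.98], [-2.94, 2.94]. Speed limits (rad/s): [2.57, 2.57, 3.14, 3.14, 3.14, 3.14, 3.14].

### API

Orientations are given as [roll, pitch, yaw] about the fixed x, y, z axes, in that order (R = Rz(yaw) Ry(pitch) Rx(roll)).
In Python, from cell import ctrl gives the robot as it stands.
- The arm moves only by the tool send_rows, never from a script. Its argument "rows" is a list of rows, each an object of numbers: "x", "y", "z": the shift along the world's x, y, z in cm; "roll": the turn about the world's z in degrees; "claw": the closure, from 0 (fully open) to 1 (shut). A call has 1 to 5 rows; each row is the pose to reach, as a shift and turn from the pose commanded when the call began; what a row does not reach only later rows make up. A row lasts 1/12 s, in which the tool goes at most 41.7 mm and 7.16 degrees, less where a joint would pass 70% of its speed; a pose out of reach is approached as far as the arm can. A call with a gripper value outside its range is refused whole. The fingers move at their own pace and stop on an object; the grip force is fixed at half the most. Time passes only in rows, so rows that repeat a pose let the fingers close. It gives the time, the measured TCP pose, the force and the opening at its end, in the units of the state.
- ctrl.read_state(): the state, without advancing time (a new reading comes with each control period).
- ctrl.get_image(name): name is "scene" or "side" or "wrist"; returns (picture, depth): 480x640x3 uint8, blue, green, red; 480x640 float32, mm along the optical axis (not along the pixel's ray), 0 where there is no reading.
- ctrl.get_calibration(name): a dict with "intrinsics" (3x3 intrinsics, pixels), "T" (4x4, takes a point from camera to world coordinates). Camera axes: x right, y down, z forward; pixel columns grow to the right and rows downward; lengths in mm; the calibration is good to about 2 mm. A picture is of the moment at which its call begins: read the wrist's pose just before it. get_calibration takes no time and is no camera call; for the wrist camera it gives the pose at the moment of the call.
- ctrl.finish_job(): hands the job in, once; it reports no verdict.
Trained networks look in the newest picture that a camera, given by its name, has taken for a name from the list of things; names that differ only in an ending like _2 or _b are one class to them, and where a whole thing is asked for, a point or a joint stands for the part that bears it (a point fixed in the world has none). Each returns a list of dicts, best first, with "confidence" (0 to 1); they miss things now and then, are a little off and sometimes report something else, mostly with a low value. They report only what shows in the picture. A call takes as long as a camera call. They do not tell look-alikes from the thing itself.
- ctrl.recognise(camera, query): "uv" ([column, row] in pixels, amid what is visible of it).
- ctrl.regions_of(camera, query): "region" (480x640 bool, what is visible of it) and "uv" ([column, row] in pixels, amid what is visible of it).
- ctrl.place_of(camera, query): "uv" ([column, row] in pixels: a listed point, or the origin of a listed thing).
The state is a dict: "clock": time; "qpos": joint angles; "qd": joint speeds; "tau": joint torques, N m; "eef_pos": TCP position; "tool_rot": TCP orientation; "force": force on the tool from outside, world axes, zero at the start; "torque": the same for the moment, N m; "width": finger opening in mm.
Only numpy, scipy, OpenCV 4.12 (cv2) and the standard library are available. Lean on these libraries where they do the work, as an engineer would, in place of code of your own. Each camera call takes 0.05 s, during which the arm holds its last target. There are 200 camera calls.

### The job

Someone has parked a specimen tube on the lid of the drying box: first stand it, cap up, all the way down in the empty well of the wooden rack and let go of it. Then pull the lid free of its sticky gasket without letting it fly up, and keep holding it slightly open, with a gap of about 3 cm at its front edge, so that the box can air; finish while still holding it there, as it drops back if let go. Leave the other tube, the cup, the dish and the jar where they are.

Things in the scene. Friction and masses are not known exactly. Their poses are not given: they have to be found in the camera images.
- dry_box: White plastic drying box fixed to the bench, 220 (x) x 200 (y) x 104 mm high with a black rubber gasket on its rim, origin at the centre of its underside. Its x axis points from the front (handle side, towards the robot) to the hinge side, z up. Its grey lid, 220 x 200 x 10 mm, lies on top; the closed lid's upper face is 114 mm above the origin.
- lid (a joint): Angle of the lid about its hinge: 0 shut, grows as the front edge rises, end stop 0.4 rad. Front edge 220 mm from the hinge: a 30 mm gap is about 0.14 rad. Lid 0.7 to 1 kg. Breaking the gasket free takes about 16 to 18 N upward at the handle (seal and weight); its hold fades as the lid rises, to 4 to 6 N (mostly weight) by 0.15 rad. From 0.1 to 0.3 rad it drops back below 0.09 rad if let go.
- lid_handle (a point): Middle of the grip bar of the lid's steel handle: a round bar 12 mm thick and 90 mm long, parallel to the front edge (the drying box's y axis), on two posts at its ends. Its axis is 33 mm above the lid's upper face, 195 mm in front of the hinge line and 39 mm above it when shut, so 147 mm above the bench. It moves with the lid.
- lid_hinge (a point): Middle of the lid's hinge line, which runs along the drying box's y axis at the far end of its rim, 104 mm above the bench. Fixed to the box. The lid turns about this line.
- tube_center (a point): Centre (half-way up) of the specimen tube to be moved, which stands upright on the lid, behind the handle: a plain round white tube 22 mm in diameter and 110 mm tall, with a steel cap of the same width over its top 22 mm, 60 g, flat foot 55 mm below this point. z axis up along the tube. Grip it in its upper half so that the fingers stay clear of the rack.
- rack: Wooden tube rack fixed to the bench, a block 130 x 60 x 45 mm high, origin at the centre of its underside, z up, x along its length. Two round wells 26 mm wide and 35 mm deep, at x = +32 mm (empty) and x = -32 mm (holds another tube).
- free_well (a point): Centre of the mouth of the empty well, on the rack's upper face, 45 mm above the bench; the well's floor is 35 mm lower. A tube fully home has its centre 20 mm above this point and stands 75 mm out of the rack.
- racked_tube_center (a point): Centre of the second, identical tube, which already stands in the rack's other well, 64 mm from the free one. Leave it there.
- cup: White porcelain cup with a steel and a wooden probe in it, 58 mm wide, 85 mm tall (125 mm with the probes), origin under its centre. Leave alone.
- dish: Flat round terracotta-coloured dissecting dish with tweezers on it, 184 mm wide, 14 mm high, origin under its centre. Leave alone.
- jar: Closed amber glass jar, 72 mm wide, 85 mm tall, origin under its centre. Leave alone.
There are look-alikes about, which are no part of the job. Of the things like the rack, leave any that is pink; of the rest the smaller one is meant. Leave any pink look-alike of the part that bears tube_center alone.

How it is judged (in metres and radians):
On the way, in this order (a step that is already met when the one before it is completed fails the run):
1. the parked tube stands fully home in the empty well, let go, with the lid still shut (horizontal distance between tube_center and free_well below 0.008 m and z of tube_center in the frame of rack below 0.071 m and angle between tube_center's own z axis and vertical below 0.15 rad and contact force between the fingers and tube below 0.05 N and value of joint lid below 0.03 rad), for 0.2 s.
2. the lid has broken free of the gasket (value of joint lid above 0.06 rad), for 0.1 s.
At the end, for the whole second after the job is handed in: Tube in the formerly empty well: within 8 mm of its axis, foot within 6 mm of its floor, upright within 0.15 rad. Lid held still by the fingers (1 N or more) at 0.10 to 0.22 rad, a front gap of about 22 to 48 mm. Other tube, cup, dish and jar within 20 mm of their start (horizontal distance between tube_center and free_well below 0.008 m and z of tube_center in the frame of rack below 0.071 m and angle between tube_center's own z axis and vertical below 0.15 rad and value of joint lid between 0.1 and 0.22 rad and velocity of joint lid between -0.05 and 0.05 rad/s and contact force between the fingers and lid above 1 N and contact force between lid and tube below 0.05 N and distance of each of racked_tube_center, cup, dish, jar from where it was at the start of the episode below 0.02 m); the arm keeps its last pose, push and grip.
It fails at once if the lid flew up (beyond 0.33 rad) (value of joint lid above 0.33 rad).
It fails at once if the lid was raised before the tube stood in the rack (value of joint lid above 0.05 rad and (horizontal distance between tube_center and free_well above 0.012 m or z of tube_center in the frame of rack above 0.08 m)).
It fails at once if the tube was tipped over (angle between tube_center's own z axis and vertical above 0.8 rad).
It fails at once if the other tube, cup, dish or jar was disturbed (more than 20 mm) (distance of any of racked_tube_center, cup, dish, jar from where it was at the start of the episode above 0.02 m).
It also fails if it takes over 48 s, if anything falls off the work surface, if the arm or the gripper's body presses on something with over 40 N, if the wrist force passes 120 N, or if a joint passes its speed limit or range.

## Working session

There is one attempt and no reset: what is moved stays moved. The work goes in short steps, Python scripts to look and compute and a tool call to move; the robot and the scene stay as the last step left them, time stands still between calls to the robot, and variables do not carry over. Pictures are saved under pics/ and viewed, on a budget of 10 in all, crops included, one or two more only if the job needs it, and the job is handed in when it is done.

Besides the shell and the picture viewer there is one more tool, called after "Emit:" by a JSON object that holds its "method" and its "body", one argument or row to a line. send_rows: Moves the arm, as the interface text tells. Its arguments: {"type":"object","properties":{"rows":{"type":"array"}},"required":["rows"]}

```bash
ls; mkdir -p pics; cat > h.py <<'E'
import numpy as np, cv2
from cell import ctrl
def look(cam, name=None):
    K=ctrl.get_calibration(cam); img,d=ctrl.get_image(cam)
    if name: cv2.imwrite(f'pics/{name}.png',img)
    return img,d,K
def ray(K,uv):
    Kc=np.array(K['intrinsics']);T=np.array(K['T'])
    r=T[:3,:3]@np.linalg.solve(Kc,[uv[0],uv[1],1.]); return T[:3,3],r
def atz(K,uv,z):
    o,r=ray(K,uv); return o+r*(z-o[2])/r[2]
def cloud(K,d):
    Kc=np.array(K['intrinsics']);T=np.array(K['T'])
    v,u=np.mgrid[:480,:640]; P=np.stack([(u-Kc[0,2])/Kc[0,0]*d,(v-Kc[1,2])/Kc[1,1]*d,d],-1)
    W=P@T[:3,:3].T+T[:3,3]; W[d<=0]=np.nan; return W
def dep(K,d,uv):
    return cloud(K,d)[int(round(uv[1])),int(round(uv[0]))]
E
python3 - <<'E'
from h import *
np.set_printoptions(precision=1,suppress=True)
a=[]
for c in ('scene','side'):
    img,d,K=look(c); a.append(img)
    W=cloud(K,d)
    for q in ('rack','tube_center','lid','dry_box','cup','dish','jar'):
        for r in ctrl.regions_of(c,q):
            m=r['region']; p=W[m]; p=p[~np.isnan(p[:,0])]
            print(c,q,round(r['confidence'],2),np.round(r['uv']),m.sum(), np.nanpercentile(p,[2,50,98],axis=0).round().tolist() if len(p) else '')
    for q in ('free_well','lid_handle','lid_hinge','tube_center','racked_tube_center'):
        for r in ctrl.place_of(c,q): print(c,q,round(r['confidence'],2),np.round(r['uv']))
cv2.imwrite('pics/a.png',a[0]);cv2.imwrite('pics/b.png',a[1])
print(ctrl.tcp_to_tips, ctrl.read_state())
E
```

```text
pics
scene rack 0.88 [194. 288.] 1227 [[458.0, -285.0, 2.0], [565.0, -241.0, 44.0], [585.0, -208.0, 48.0]]
scene rack 0.68 [230. 226.] 2159 [[227.0, -217.0, 2.0], [358.0, -169.0, 60.0], [406.0, -123.0, 65.0]]
scene rack 0.6 [121. 297.] 1773 [[476.0, -432.0, 1.0], [561.0, -395.0, 44.0], [607.0, -361.0, 48.0]]
scene tube_center 0.87 [248. 287.] 508 [[548.0, -137.0, 1.0], [604.0, -126.0, 63.0], [609.0, -116.0, 112.0]]
scene tube_center 0.57 [314. 243.] 577 [[605.0, -8.0, 115.0], [622.0, 1.0, 175.0], [626.0, 13.0, 225.0]]
scene tube_center 0.38 [335. 281.] 10556 [[486.0, -63.0, 5.0], [669.0, 44.0, 113.0], [708.0, 140.0, 145.0]]
scene lid 0.59 [334. 260.] 6299 [[482.0, -56.0, 109.0], [604.0, 54.0, 114.0], [699.0, 144.0, 149.0]]
scene dry_box 0.75 [333. 284.] 10503 [[486.0, -63.0, 4.0], [670.0, 45.0, 113.0], [708.0, 142.0, 135.0]]
scene cup 0.8 [179. 344.] 1516 [[701.0, -284.0, 3.0], [745.0, -258.0, 60.0], [757.0, -232.0, 107.0]]
scene dish 0.78 [485. 247.] 2877 [[368.0, 352.0, 1.0], [459.0, 430.0, 14.0], [536.0, 521.0, 18.0]]
scene dish 0.39 [334. 259.] 6291 [[483.0, -56.0, 109.0], [604.0
[... 1579 characters left out ...]
, [678.0, 445.0, 88.0]]
side free_well 0.74 [354. 159.]
side free_well 0.71 [228. 396.]
side free_well 0.7 [429. 219.]
side free_well 0.65 [354. 192.]
side lid_handle 0.59 [330. 239.]
side lid_hinge 0.76 [252. 233.]
side tube_center 0.71 [286. 215.]
side tube_center 0.7 [307. 215.]
side racked_tube_center 0.74 [333. 185.]
11.0 {'clock': 1.3, 'qpos': array([ 1.3,  0.6,  0. ,  1.5, -0. ,  1. , -0. ]), 'qd': array([-0., -0., -0.,  0.,  0., -0.,  0.]), 'tau': array([ -0. , -56.3,   1.2, -19.4,   0. ,   0. ,   0. ]), 'eef_pos': array([ 159.5, -630.2,  242.3]), 'tool_rot': array([ 3.1, -0. ,  0.2]), 'force': array([ 0.1, -0.2, -0.1]), 'torque': array([ 0.1, -0. , -0. ]), 'width': 84.9342873861998}
```

View pics/a.png

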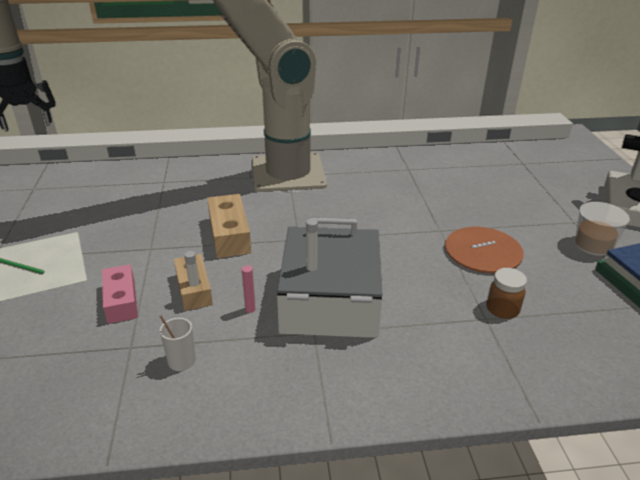

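View pics/b.png

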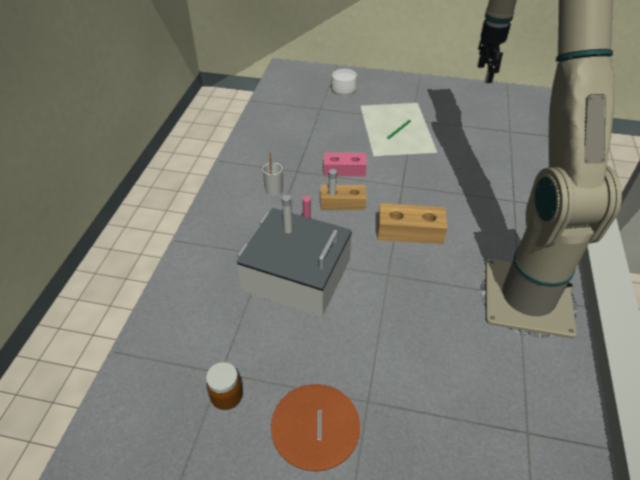

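The smaller wooden rack is at scene (194,288) / side (347,194), with its tube in the far well and the near well empty. The tube on the lid is at scene (314,244), and the handle at scene (331,222). The pink rack, pink tube and larger wooden rack are decoys.

```bash
python3 - <<'E'
from h import *
np.set_printoptions(precision=2,suppress=True)
s=ctrl.read_state(); print(s['tool_rot'],s['eef_pos'],s['clock'])
for c in ('scene','side'):
    img,d,K=look(c); W=cloud(K,d)
    def best(q,uv,f=ctrl.regions_of):
        R=[r for r in f(c,q) if np.hypot(*(np.array(r['uv'])-uv))<15]; return R[0] if R else None
    r=best('rack',(194,288) if c=='scene' else (347,194))
    if r:
        m=r['region']; p=W[m]; p=p[np.abs(p[:,2]-45)<4]
        b=cv2.minAreaRect(p[:,:2].astype(np.float32)); print(c,'rack top',b,p[:,2].mean())
    r=best('lid',(334,260) if c=='scene' else (298,250))
    if r:
        m=cv2.dilate(r['region'].astype(np.uint8),np.ones((5,5)))>0; p=W[m]; h=p[(p[:,2]>138)&(p[:,2]<158)&(p[:,0]<560)]
        l=p[np.abs(p[:,2]-114)<4]
        print(c,'handle',cv2.minAreaRect(h[:,:2].astype(np.float32)),'lid',cv2.minAreaRect(l[:,:2].astype(np.float32)))
    r=best('tube_center',(314,243) if c=='scene' else (285,215))
    if r:
        p=W[r['region']]; t=p[p[:,2]>221]; print(c,'tube top',t.mean(0),np.ptp(t,axis=0),len(t), p[(p[:,2]>150)].mean(0))
    for q,z in (('free_well',45),('lid_handle',147),('lid_hinge',104),('tube_center',169),('racked_tube_center',65)):
        for r in ctrl.place_of(c,q): print(c,q,round(r['confidence'],2),np.round(r['uv']),atz(K,r['uv'],z))
E
```

```text
[ 3.14 -0.    0.25] [ 159.45 -630.15  242.31] 1.3
scene rack top ((516.9786987304688, -247.60537719726562), (135.05743408203125, 60.017974853515625), 11.848395347595215) 45.33153999921409
scene handle ((503.17767333984375, 67.90962982177734), (85.67414093017578, 15.031723976135254), 80.34764862060547) lid ((589.0798950195312, 45.38660430908203), (199.75514221191406, 231.86705017089844), 80.27490234375)
scene tube top [618.82   1.6  223.9 ] [15.86 15.35  5.97] 41 [621.81   1.83 190.13]
scene free_well 0.94 [187. 264.] [ 482.59 -258.59   45.  ]
scene free_well 0.67 [223. 200.] [ 218.16 -183.75   45.  ]
scene free_well 0.55 [119. 278.] [ 516.29 -399.06   45.  ]
scene lid_handle 0.68 [332. 219.] [492.06  61.81 147.  ]
scene lid_hinge 0.69 [183. 362.] [ 831.7  -234.95  104.  ]
scene lid_hinge 0.63 [328. 294.] [687.23  27.52 104.  ]
scene tube_center 0.96 [246. 288.] [ 729.69 -125.99  169.  ]
scene tube_center 0.92 [312. 243.] [607.26   4.68 169.  ]
scene racked_tube_center 0.74 [191. 274.] [ 546.39 -242.92   65.  ]
side rack top ((513.673583984375, -242.21890258789062), (127.75960540771484, 65.2473373413086), 9.526752471923828) 44.49677401631682
side tube top [611.93   5.81 223.19] [20.97 21.1   4.52] 49 [610.16  10.52 193.36]
side free_well 0.93 [353. 159.] [ 511.58 -398.83   45.  ]
side free_well 0.85 [354. 193.] [ 483.04 -247.22   45.  ]
side free_well 0.73 [430. 219.] [ 259.91 -182.38   45.  ]
side lid_handle 0.67 [329. 241.] [497.88  51.54 147.  ]
side lid_hinge 0.98 [254. 232.] [695.24  20.14 104.  ]
side tube_center 0.83 [286. 214.] [613.87   4.86 169.  ]
side tube_center 0.69 [310. 217.] [555.91   1.67 169.  ]
side racked_tube_center 0.47 [331. 184.] [ 550.88 -246.04   65.  ]
```

Emit:
{"method": "send_rows", "body": {
  "rows": [
    {"x":2.2,"y":3,"z":2,"roll":-3.5},
    {"x":4.4,"y":6,"z":4,"roll":-3.5},
    {"x":6.6,"y":9,"z":6,"roll":-3.5},
    {"x":8.8,"y":12,"z":8,"roll":-3.5},
    {"x":11,"y":15,"z":10,"roll":-3.5}
  ]
}}

```text
$.rows[0]: bad value
```

Emit:
{"method": "send_rows", "body": {
  "rows": [
    {"x":34.4,"y":48.4},
    {"x":34.4,"y":48.4},
    {"x":34.4,"y":48.4},
    {"x":34.4,"y":48.4},
    {"x":34.4,"y":48.4}
  ]
}}

```text
$.rows[0]: bad value
```

Emit:
{"method": "send_rows", "body": {
  "rows": [
    {"x":2.2,"y":3,"z":2,"roll":-3.5,"claw":0},
    {"x":4.4,"y":6,"z":4,"roll":-3.5,"claw":0},
    {"x":6.6,"y":9,"z":6,"roll":-3.5,"claw":0},
    {"x":8.8,"y":12,"z":8,"roll":-3.5,"claw":0},
    {"x":11,"y":15,"z":10,"roll":-3.5,"claw":0}
  ]
}}

```text
clock: 2.62
eef_pos: [268.7, -480.6, 341.9]
tool_rot: [3.142, -0.0, 0.186]
force: [0.5, -0.8, 0.1]
width: 85.2
```

Emit:
{"method": "send_rows", "body": {
  "rows": [
    {"x":34,"y":48.5,"z":0,"roll":0,"claw":0},
    {"x":34,"y":48.5,"z":0,"roll":0,"claw":0},
    {"x":34,"y":48.5,"z":0,"roll":0,"claw":0},
    {"x":34,"y":48.5,"z":0,"roll":0,"claw":0},
    {"x":34,"y":48.5,"z":0,"roll":0,"claw":0}
  ]
}}

```text
clock: 3.03
eef_pos: [388.4, -309.8, 341.4]
tool_rot: [3.141, -0.001, 0.187]
force: [1.1, 0.2, -0.5]
width: 85.5
```

Emit:
{"method": "send_rows", "body": {
  "rows": [
    {"x":9.5,"y":5.9,"z":0,"roll":0,"claw":0},
    {"x":9.5,"y":5.9,"z":0,"roll":0,"claw":0},
    {"x":9.5,"y":5.9,"z":0,"roll":0,"claw":0},
    {"x":9.5,"y":5.9,"z":0,"roll":0,"claw":0},
    {"x":9.5,"y":5.9,"z":0,"roll":0,"claw":0}
  ]
}}

```text
clock: 3.45
eef_pos: [483.7, -251.1, 340.7]
tool_rot: [-3.141, 0.0, 0.191]
force: [-1.8, -1.0, 0.1]
width: 85.4
```

```bash
cat > w.py <<'E'
from h import *
import sys
np.set_printoptions(precision=1,suppress=True)
s=ctrl.read_state(); print(s['clock'],s['eef_pos'],s['tool_rot'])
img,d,K=look('wrist',sys.argv[1]); W=cloud(K,d); np.save('w.npy',W)
for q,z in (('free_well',45),('tube_center',169),('lid_handle',147),('racked_tube_center',65)):
    for r in ctrl.place_of('wrist',q): print(q,round(r['confidence'],2),np.round(r['uv']),atz(K,r['uv'],z))
E
python3 w.py c
```

```text
3.45 [ 483.7 -251.1  340.7] [-3.1  0.   0.2]
free_well 0.74 [440. 195.] [ 501.5 -406.5   45. ]
free_well 0.7 [222. 343.] [ 248.  -176.4   45. ]
free_well 0.59 [311. 185.] [ 484.9 -254.8   45. ]
tube_center 0.81 [209.  60.] [ 587.2 -156.2  169. ]
racked_tube_center 0.9 [308. 129.] [ 547.4 -239.3   65. ]
```

View pics/c.png

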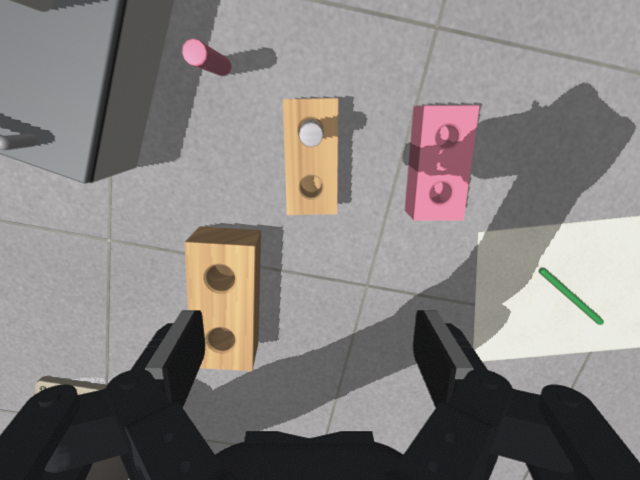

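The view shows the small rack with its empty well at (311,186) and the racked tube at (311,133). I'll refine the rack from depth.

```bash
python3 - <<'E'
from h import *
W=np.load('w.npy'); img=cv2.imread('pics/c.png')
m=(np.abs(W[...,2]-45)<5); m[:, :275]=0; m[:,350:]=0; m[:85]=0; m[225:]=0
p=W[m]; print(cv2.minAreaRect(p[:,:2].astype(np.float32)), p[:,2].mean())
hb=(W[...,2]<38); hb[:, :298]=0; hb[:,324:]=0; hb[:172]=0; hb[200:]=0
v,u=np.nonzero(hb); print(u.mean(),v.mean(),len(u),np.ptp(u),np.ptp(v))
K=ctrl.get_calibration('wrist'); print(atz(K,(311,186),45))
t=W[115:150,295:325].reshape(-1,3); t=t[t[:,2]>115]; print('racked top',t.mean(0),len(t))
E
```

```text
((514.5634155273438, -247.51394653320312), (130.00631713867188, 60.0461540222168), 11.915165901184082) 45.78331400311445
310.5285714285714 185.38571428571427 350 21 19
[ 481.06815985 -257.73797481   45.        ]
racked top [ 546.18871138 -240.99655043  120.58966284] 459
```

Emit:
{"method": "send_rows", "body": {
  "rows": [
    {"x":12.5,"y":25.5,"z":0,"roll":0,"claw":0},
    {"x":12.5,"y":25.5,"z":0,"roll":0,"claw":0},
    {"x":12.5,"y":25.5,"z":0,"roll":0,"claw":0},
    {"x":12.5,"y":25.5,"z":0,"roll":0,"claw":0},
    {"x":12.5,"y":25.5,"z":0,"roll":0,"claw":0}
  ]
}}

```text
clock: 4.12
eef_pos: [574.4, -65.1, 341.4]
tool_rot: [3.141, -0.0, 0.184]
force: [1.1, -0.5, -0.5]
width: 85.7
```

```bash
python3 w.py d; python3 - <<'E'
from h import *
W=np.load('w.npy'); 
m=(np.abs(W[...,2]-224)<6)&(W[...,0]>570)&(np.abs(W[...,1])<40); v,u=np.nonzero(m)
print(len(u),u.mean(),v.mean()); p=W[m]; print(p.mean(0),cv2.minEnclosingCircle(p[:,:2].astype(np.float32)))
h=(W[...,2]>140)&(W[...,2]<160)&(W[...,0]<550)&(np.abs(W[...,1]-50)<70); p=W[h]; print(len(p)); 
if len(p): print(cv2.minAreaRect(p[:,:2].astype(np.float32)),p[:,2].max())
E
```

```text
4.1167 [574.4 -65.1 341.4] [ 3.1 -0.   0.2]
free_well 0.67 [349. 417.] [ 245.9 -187.3   45. ]
free_well 0.57 [558. 286.] [ 504.3 -406.1   45. ]
tube_center 0.77 [232. 153.] [613.4   4.  169. ]
tube_center 0.6 [363. 181.] [ 610.4 -105.   169. ]
lid_handle 0.64 [163. 259.] [499.3  61.8 147. ]
racked_tube_center 0.8 [451. 241.] [ 544.3 -241.8   65. ]
881 219.03518728717367 164.00454029511917
[612.8996816    2.04572927 224.42526135] ((612.3865966796875, 2.5070981979370117), 10.994568824768066)
1433
((499.064453125, 60.54163360595703), (100.85115051269531, 12.179903984069824), 80.4425277709961) 155.55387496128066
```

View pics/d.png

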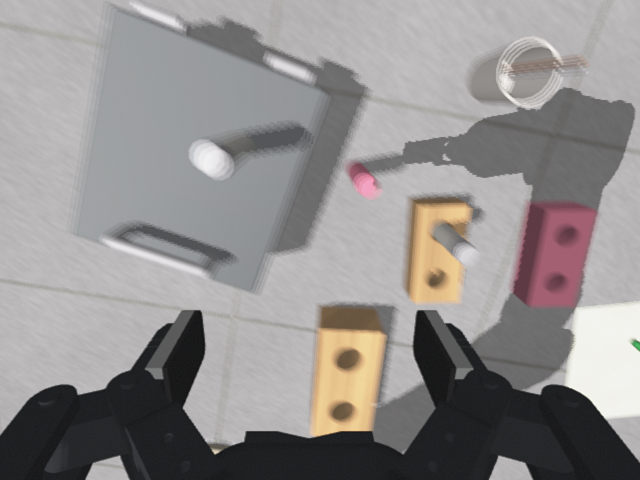

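Emit:
{"method": "send_rows", "body": {
  "rows": [
    {"x":3.8,"y":6.8,"z":0,"roll":0.8,"claw":0},
    {"x":3.8,"y":6.8,"z":0,"roll":0.8,"claw":0},
    {"x":3.8,"y":6.8,"z":-3,"roll":0.8,"claw":0},
    {"x":3.8,"y":6.8,"z":-6,"roll":0.8,"claw":0},
    {"x":3.8,"y":6.8,"z":-6,"roll":0.8,"claw":0}
  ]
}}

```text
clock: 4.78
eef_pos: [608.4, -0.1, 275.7]
tool_rot: [-3.141, 0.011, 0.198]
force: [-2.1, -0.8, 0.3]
width: 85.4
```

Emit:
{"method": "send_rows", "body": {
  "rows": [
    {"x":0,"y":0,"z":0,"roll":0,"claw":0},
    {"x":0,"y":0,"z":0,"roll":0,"claw":0}
  ]
}}

```text
clock: 4.95
eef_pos: [612.9, 0.4, 282.5]
tool_rot: [3.14, -0.002, 0.197]
force: [0.1, 0.1, 1.2]
width: 85.5
```

Emit:
{"method": "send_rows", "body": {
  "rows": [
    {"x":0,"y":0.2,"z":-3,"roll":0.6,"claw":0},
    {"x":0,"y":0.2,"z":-6,"roll":0.6,"claw":0},
    {"x":0,"y":0.2,"z":-9.4,"roll":0.6,"claw":0},
    {"x":0,"y":0.2,"z":-9.4,"roll":0.6,"claw":0},
    {"x":0,"y":0.2,"z":-9.4,"roll":0.6,"claw":0.4}
  ]
}}

```text
clock: 5.37
eef_pos: [612.3, 3.5, 187.7]
tool_rot: [3.141, 0.001, 0.21]
force: [-0.1, 0.6, 0.3]
width: 75.3
```

Emit:
{"method": "send_rows", "body": {
  "rows": [
    {"x":0,"y":0,"z":0,"roll":0,"claw":1},
    {"x":0,"y":0,"z":0,"roll":0,"claw":1},
    {"x":0,"y":0,"z":0,"roll":0,"claw":1},
    {"x":0,"y":0,"z":0,"roll":0,"claw":1},
    {"x":0,"y":0,"z":0,"roll":0,"claw":1}
  ]
}}

```text
clock: 5.78
eef_pos: [613.2, 4.4, 188.7]
tool_rot: [3.141, -0.003, 0.211]
force: [0.1, -0.0, 6.5]
width: 20.4
```

Emit:
{"method": "send_rows", "body": {
  "rows": [
    {"x":0,"y":0,"z":1,"roll":0,"claw":1},
    {"x":0,"y":0,"z":3,"roll":0,"claw":1},
    {"x":0,"y":0,"z":6,"roll":0,"claw":1},
    {"x":0,"y":0,"z":7,"roll":0,"claw":1},
    {"x":0,"y":0,"z":7,"roll":0,"claw":1}
  ]
}}

```text
clock: 6.2
eef_pos: [614.2, 4.7, 260.5]
tool_rot: [3.141, -0.007, 0.211]
force: [-0.3, -0.1, -1.3]
width: 20.3
```

```bash
cat > t.py <<'E'
from h import *
import sys
np.set_printoptions(precision=1,suppress=True)
s=ctrl.read_state(); e=s['eef_pos']; print(s['clock'],e,s['width'],s['force'])
img,d,K=look('wrist',sys.argv[1]); W=cloud(K,d)
m=(np.hypot(W[...,0]-e[0],W[...,1]-e[1])<30)&(W[...,2]<e[2]-14)&(W[...,2]>e[2]-100)&(np.arange(480)[:,None]<430)
p=W[m]; print('wrist pts',len(p)); 
if len(p): print(np.percentile(p,[2,50,98],axis=0))
for c in ('scene','side'):
    img,d,K=look(c,sys.argv[1]+c); W=cloud(K,d); T=np.array(K['T'])
    m=(np.hypot(W[...,0]-e[0],W[...,1]-e[1])<22)&(W[...,2]<e[2]-14)&(W[...,2]>e[2]-85)
    p=W[m]; print(c,len(p))
    if len(p)>8:
        print(np.percentile(p,[2,98],axis=0)); v=p.mean(0)-T[:3,3]; v=v[:2]/np.hypot(*v[:2])
        A=np.c_[p[:,2],np.ones(len(p))]; k=[np.linalg.lstsq(A,p[:,i],rcond=None)[0] for i in (0,1)]
        print('tilt dx/dz,dy/dz',k[0][0],k[1][0],'axis approx',p[:,:2].mean(0)+v*8.6)
E
python3 t.py e
```

```text
6.2 [614.2   4.7 260.5] 20.31701928075835 [-0.3 -0.1 -1.3]
wrist pts 1830
[[615.2  -5.6 188.6]
 [622.9   5.7 223. ]
 [624.5  14.2 245.6]]
scene 324
[[614.5  -7.6 185.8]
 [626.3  13.6 244.5]]
tilt dx/dz,dy/dz 0.009502148975307257 0.014986010561126225 axis approx [612.4   3.5]
side 172
[[599.8   3.6 183.9]
 [620.6  20.  244.9]]
tilt dx/dz,dy/dz -0.013443452237201187 0.03292093787523392 axis approx [610.7   4.4]
```

Emit:
{"method": "send_rows", "body": {
  "rows": [
    {"x":-13,"y":-25.9,"z":0,"roll":0,"claw":1},
    {"x":-13,"y":-25.9,"z":0,"roll":0,"claw":1},
    {"x":-13,"y":-25.9,"z":0,"roll":0,"claw":1},
    {"x":-13,"y":-25.9,"z":0,"roll":0,"claw":1},
    {"x":-13,"y":-25.9,"z":0,"roll":0,"claw":1}
  ]
}}

```text
clock: 6.77
eef_pos: [516.6, -182.9, 255.3]
tool_rot: [-3.14, 0.003, 0.212]
force: [0.5, 0.2, -0.4]
width: 20.6
```

Emit:
{"method": "send_rows", "body": {
  "rows": [
    {"x":-3.6,"y":-7.2,"z":0,"roll":0,"claw":1},
    {"x":-3.6,"y":-7.2,"z":0,"roll":0,"claw":1},
    {"x":-3.6,"y":-7.2,"z":-4,"roll":0,"claw":1},
    {"x":-3.6,"y":-7.2,"z":-8,"roll":0,"claw":1},
    {"x":-3.6,"y":-7.2,"z":-11,"roll":0,"claw":1}
  ]
}}

```text
clock: 7.18
eef_pos: [480.2, -254.0, 143.6]
tool_rot: [-3.139, 0.003, 0.209]
force: [0.1, -0.2, -1.2]
width: 20.9
```

Emit:
{"method": "send_rows", "body": {
  "rows": [
    {"x":0,"y":0,"z":0,"roll":0,"claw":1},
    {"x":0,"y":0,"z":0,"roll":0,"claw":1},
    {"x":0,"y":0,"z":0,"roll":0,"claw":1}
  ]
}}

```text
clock: 7.43
eef_pos: [483.5, -253.8, 147.7]
tool_rot: [3.141, -0.001, 0.211]
force: [0.2, -0.2, -0.4]
width: 20.3
```

```bash
python3 t.py f; python3 - <<'E'
import cv2,numpy as np
a=cv2.imread('pics/fscene.png')[190:350,110:310]; b=cv2.imread('pics/fside.png')[100:260,280:480]
c=cv2.imread('pics/f.png')[0:480,100:540]
ab=cv2.resize(np.vstack([a,b]),None,fx=1.5,fy=1.5)
cv2.imwrite('pics/f2.png',np.hstack([ab,c]))
E
```

```text
7.4333 [ 483.5 -253.8  147.7] 20.339477008261365 [ 0.2 -0.2 -0.4]
wrist pts 1843
[[ 484.3 -264.    75.7]
 [ 491.9 -252.8  110.3]
 [ 493.5 -244.2  132.9]]
scene 199
[[ 483.3 -265.4   79.7]
 [ 497.  -244.8  133. ]]
tilt dx/dz,dy/dz 0.030616737917555717 0.06696181528612498 axis approx [ 483.3 -256. ]
side 123
[[ 473.1 -255.8   74.5]
 [ 494.  -240.2  129.6]]
tilt dx/dz,dy/dz -0.020027466139578568 0.03762343364732477 axis approx [ 483.8 -255.2]
```

View pics/f2.png

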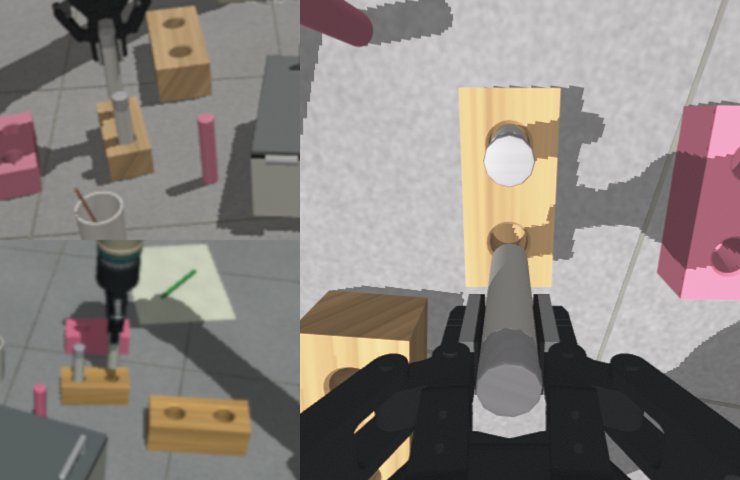

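Emit:
{"method": "send_rows", "body": {
  "rows": [
    {"x":0,"y":0,"z":-1,"roll":0,"claw":1},
    {"x":0,"y":0,"z":-2,"roll":0,"claw":1},
    {"x":0,"y":0,"z":-2.8,"roll":0,"claw":1},
    {"x":0,"y":0,"z":-3.6,"roll":0,"claw":1},
    {"x":0,"y":0,"z":-3.6,"roll":0,"claw":1}
  ]
}}

```text
clock: 8.0
eef_pos: [482.4, -253.2, 109.1]
tool_rot: [-3.14, 0.001, 0.211]
force: [2.2, 0.0, -1.5]
width: 20.6
```

Emit:
{"method": "send_rows", "body": {
  "rows": [
    {"x":0,"y":0,"z":-0.7,"roll":0,"claw":1},
    {"x":0,"y":0,"z":-1.4,"roll":0,"claw":1},
    {"x":0,"y":0,"z":-2.1,"roll":0,"claw":1},
    {"x":0,"y":0,"z":-2.6,"roll":0,"claw":1},
    {"x":0,"y":0,"z":-2.6,"roll":0,"claw":1}
  ]
}}

```text
clock: 8.42
eef_pos: [482.9, -253.7, 84.7]
tool_rot: [-3.142, 0.0, 0.211]
force: [-0.9, 0.3, -0.3]
width: 20.8
```

Emit:
{"method": "send_rows", "body": {
  "rows": [
    {"x":0,"y":0,"z":-0.1,"roll":0,"claw":1},
    {"x":0,"y":0,"z":-0.1,"roll":0,"claw":0.5},
    {"x":0,"y":0,"z":-0.1,"roll":0,"claw":0.2},
    {"x":0,"y":0,"z":-0.1,"roll":0,"claw":0},
    {"x":0,"y":0,"z":-0.1,"roll":0,"claw":0}
  ]
}}

```text
clock: 8.83
eef_pos: [482.6, -253.7, 83.7]
tool_rot: [-3.141, 0.0, 0.211]
force: [-0.9, 0.2, -0.3]
width: 68.1
```

Emit:
{"method": "send_rows", "body": {
  "rows": [
    {"x":0,"y":0,"z":0,"roll":0,"claw":0},
    {"x":0,"y":0,"z":0,"roll":0,"claw":0},
    {"x":0,"y":0,"z":4,"roll":0,"claw":0},
    {"x":0,"y":0,"z":8,"roll":0,"claw":0},
    {"x":0,"y":0,"z":12,"roll":0,"claw":0}
  ]
}}

```text
clock: 9.25
eef_pos: [482.1, -253.4, 204.5]
tool_rot: [-3.14, 0.002, 0.211]
force: [0.7, -0.4, 0.2]
width: 85.6
```

Emit:
{"method": "send_rows", "body": {
  "rows": [
    {"x":0,"y":4,"z":2,"roll":7,"claw":0},
    {"x":0,"y":8,"z":4,"roll":14,"claw":0},
    {"x":-1,"y":12,"z":6,"roll":21,"claw":0},
    {"x":-2,"y":16,"z":6,"roll":28,"claw":0},
    {"x":-2,"y":20,"z":6,"roll":35,"claw":0}
  ]
}}

```text
clock: 9.67
eef_pos: [462.1, -59.7, 265.4]
tool_rot: [3.139, -0.0, 0.826]
force: [1.0, -0.3, -0.6]
width: 85.1
```

```bash
cat > v.py <<'E'
from h import *
np.set_printoptions(precision=1,suppress=True)
print(ctrl.read_state()['eef_pos'],ctrl.read_state()['clock'])
for c in ('scene','side','wrist'):
    img,d,K=look(c,'g'+c); W=cloud(K,d)
    for n,q in (('moved',(483.3,-254)),('racked',(546,-241))):
        p=W[(np.hypot(W[...,0]-q[0],W[...,1]-q[1])<25)&(W[...,2]>100)&(W[...,2]<180)]
        if len(p)>3: print(c,n,len(p),p[:,2].max(),p[p[:,2]>p[:,2].max()-6].mean(0))
    h=(W[...,2]>140)&(W[...,2]<158)&(np.hypot(W[...,0]-499,W[...,1]-60)<60); p=W[h]
    if len(p)>5: print(c,'handle',len(p),cv2.minAreaRect(p[:,:2].astype(np.float32)),p[:,2].max())
E
python3 v.py
```

```text
[462.1 -59.7 265.4] 9.6667
scene moved 124 123.52959591132492 [ 485.7 -254.1  120.3]
scene racked 139 124.46994089589532 [ 549.  -240.7  120.6]
scene handle 278 ((502.4786376953125, 60.35359573364258), (100.3799057006836, 16.290639877319336), 82.8017807006836) 155.7239287412424
side moved 72 123.57735651270559 [ 482.7 -251.5  120.1]
side racked 74 125.14472198994747 [ 546.7 -234.6  121.1]
side handle 176 ((498.7221984863281, 64.10778045654297), (102.512451171875, 13.22731876373291), 80.97823333740234) 156.53572359100417
wrist moved 21 120.37564523258322 [ 492.1 -254.6  118.2]
wrist racked 855 122.47534624664269 [ 545.6 -239.1  120.3]
wrist handle 3187 ((498.1199951171875, 58.412174224853516), (96.58056640625, 12.068408966064453), 80.1862564086914) 156.70077249886438
```

View pics/gscene.png

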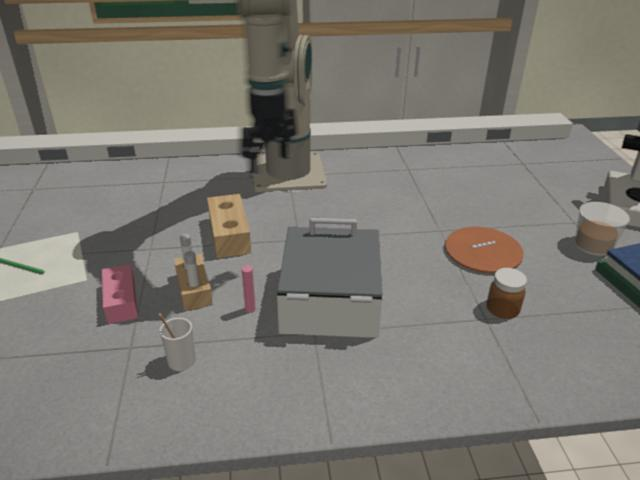

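Emit:
{"method": "send_rows", "body": {
  "rows": [
    {"x":0.8,"y":3,"z":0,"roll":7,"claw":0},
    {"x":1.6,"y":6,"z":0,"roll":14,"claw":0},
    {"x":2.4,"y":9,"z":0,"roll":21,"claw":0},
    {"x":3.5,"y":11.7,"z":-2,"roll":28,"claw":0},
    {"x":3.5,"y":11.7,"z":-4,"roll":33,"claw":0}
  ]
}}

```text
clock: 10.23
eef_pos: [501.5, 62.0, 224.5]
tool_rot: [3.136, -0.006, 1.408]
force: [-0.2, 0.5, 0.3]
width: 85.2
```

Emit:
{"method": "send_rows", "body": {
  "rows": [
    {"x":0,"y":0,"z":0,"roll":0,"claw":0},
    {"x":0,"y":0,"z":0,"roll":0,"claw":0},
    {"x":0,"y":0,"z":0,"roll":0,"claw":0}
  ]
}}

```text
clock: 10.48
eef_pos: [498.3, 54.5, 224.2]
tool_rot: [3.142, 0.001, 1.393]
force: [0.4, 0.3, 1.3]
width: 85.3
```

Emit:
{"method": "send_rows", "body": {
  "rows": [
    {"x":0,"y":0.5,"z":-3,"roll":0.5,"claw":0},
    {"x":0,"y":0.5,"z":-6,"roll":0.5,"claw":0},
    {"x":0,"y":0.5,"z":-8.5,"roll":0.5,"claw":0},
    {"x":0,"y":0.5,"z":-8.5,"roll":0.5,"claw":0},
    {"x":0,"y":0.5,"z":-8.5,"roll":0.5,"claw":0}
  ]
}}

```text
clock: 10.9
eef_pos: [498.1, 60.2, 139.2]
tool_rot: [-3.141, 0.001, 1.404]
force: [-0.4, 0.2, 0.6]
width: 85.2
```

Emit:
{"method": "send_rows", "body": {
  "rows": [
    {"x":0,"y":0,"z":0,"roll":0,"claw":0.5},
    {"x":0,"y":0,"z":0,"roll":0,"claw":0.8},
    {"x":0,"y":0,"z":0,"roll":0,"claw":1},
    {"x":0,"y":0,"z":0,"roll":0,"claw":1},
    {"x":0,"y":0,"z":0,"roll":0,"claw":1}
  ]
}}

```text
clock: 11.32
eef_pos: [498.6, 61.3, 139.7]
tool_rot: [3.14, -0.0, 1.406]
force: [0.2, 0.1, -0.7]
width: 25.5
```

Emit:
{"method": "send_rows", "body": {
  "rows": [
    {"x":0,"y":0,"z":0,"roll":0,"claw":1},
    {"x":0,"y":0,"z":0,"roll":0,"claw":1}
  ]
}}

```text
clock: 11.48
eef_pos: [497.7, 61.4, 139.4]
tool_rot: [-3.141, 0.0, 1.406]
force: [-2.8, 0.4, 5.1]
width: 10.1
```

Emit:
{"method": "send_rows", "body": {
  "rows": [
    {"x":0,"y":0,"z":0.1,"roll":0,"claw":1},
    {"x":0.05,"y":0,"z":0.2,"roll":0,"claw":1},
    {"x":0.1,"y":0,"z":0.3,"roll":0,"claw":1},
    {"x":0.1,"y":0,"z":0.4,"roll":0,"claw":1},
    {"x":0.1,"y":0,"z":0.5,"roll":0,"claw":1}
  ]
}}

```text
clock: 11.9
eef_pos: [498.4, 61.3, 142.9]
tool_rot: [-3.139, 0.0, 1.407]
force: [2.0, 0.7, -15.5]
width: 10.0
```

Emit:
{"method": "send_rows", "body": {
  "rows": [
    {"x":0.03,"y":0,"z":0.1,"roll":0,"claw":1},
    {"x":0.06,"y":0,"z":0.2,"roll":0,"claw":1},
    {"x":0.09,"y":0,"z":0.3,"roll":0,"claw":1},
    {"x":0.12,"y":0,"z":0.4,"roll":0,"claw":1},
    {"x":0.15,"y":0,"z":0.5,"roll":0,"claw":1}
  ]
}}

```text
clock: 12.32
eef_pos: [499.9, 61.0, 148.9]
tool_rot: [-3.14, 0.001, 1.407]
force: [-1.5, -0.3, -12.2]
width: 10.3
```

Emit:
{"method": "send_rows", "body": {
  "rows": [
    {"x":0.05,"y":0,"z":0.2,"roll":0,"claw":1},
    {"x":0.1,"y":0,"z":0.4,"roll":0,"claw":1},
    {"x":0.15,"y":-0.05,"z":0.6,"roll":0,"claw":1},
    {"x":0.2,"y":-0.05,"z":0.8,"roll":0,"claw":1},
    {"x":0.25,"y":-0.05,"z":0.9,"roll":0,"claw":1}
  ]
}}

```text
clock: 12.73
eef_pos: [502.6, 60.6, 158.4]
tool_rot: [-3.141, 0.001, 1.407]
force: [-4.6, -0.3, -6.7]
width: 10.2
```

Emit:
{"method": "send_rows", "body": {
  "rows": [
    {"x":0.05,"y":0,"z":0.2,"roll":0,"claw":1},
    {"x":0.1,"y":0,"z":0.4,"roll":0,"claw":1},
    {"x":0.15,"y":-0.05,"z":0.6,"roll":0,"claw":1},
    {"x":0.2,"y":-0.05,"z":0.8,"roll":0,"claw":1},
    {"x":0.2,"y":-0.05,"z":0.9,"roll":0,"claw":1}
  ]
}}

```text
clock: 13.15
eef_pos: [505.6, 60.1, 167.3]
tool_rot: [3.141, -0.0, 1.406]
force: [-1.5, -1.9, -7.4]
width: 9.9
```

Emit:
{"method": "send_rows", "body": {
  "rows": [
    {"x":0,"y":0,"z":0,"roll":0,"claw":1},
    {"x":0,"y":0,"z":0,"roll":0,"claw":1},
    {"x":0,"y":0,"z":0,"roll":0,"claw":1},
    {"x":0,"y":0,"z":0,"roll":0,"claw":1},
    {"x":0,"y":0,"z":0,"roll":0,"claw":1}
  ]
}}

```text
clock: 13.57
eef_pos: [505.5, 60.1, 166.9]
tool_rot: [3.141, 0.0, 1.406]
force: [-1.2, -2.0, -6.9]
width: 9.7
```

```bash
python3 v.py; python3 - <<'E'
from h import *
for c in ('scene','side'):
    img,d,K=look(c,'h'+c); W=cloud(K,d)
    a=np.deg2rad(-9.7); ex=np.array([np.cos(a),np.sin(a)]); ey=np.array([-np.sin(a),np.cos(a)])
    q=W[...,:2]-np.array([691,27]); xx=q@ex; yy=q@ey
    for lo,hi in ((-210,-185),(-170,-140),(-110,-80),(-60,-30)):
        m=(xx>lo)&(xx<hi)&(np.abs(yy)<90)&(W[...,2]>108)&(W[...,2]<155); z=W[...,2][m]
        print(c,lo,hi,len(z),np.median(z) if len(z) else '', ((np.median(z)-114)/-((lo+hi)/2)) if len(z) else '')
s=ctrl.read_state(); print(s['clock'],s['eef_pos'],s['force'],s['qd'].round(3),s['width'])
E
```

```text
[505.5  60.1 166.9] 13.5667
scene moved 128 123.75565607018314 [ 484.7 -254.6  120.3]
scene racked 142 122.41188254388987 [ 549.3 -241.   119.5]
scene handle 520 ((508.0002136230469, 59.23704147338867), (118.23176574707031, 65.3960952758789), 81.13380432128906) 157.65123334375528
side moved 72 125.98104868575524 [ 482.5 -249.7  121.6]
side handle 376 ((503.7383728027344, 60.665489196777344), (115.8507308959961, 57.82851028442383), 78.74727630615234) 157.9667721783594
wrist handle 8478 ((502.846923828125, 59.3575325012207), (119.85154724121094, 53.005462646484375), 80.16265106201172) 157.96232856337647
scene -210 -185 558 142.54165580157087 0.14451471291934617
scene -170 -140 850 136.46657026402352 0.14494561460660332
scene -110 -80 948 128.0662002249548 0.14806526552583998
scene -60 -30 1047 120.94171429599089 0.15426031768868648
side -210 -185 385 141.85387101940557 0.14103225832610417
side -170 -140 445 135.58770805204676 0.13927553581965654
side -110 -80 591 126.94556658020224 0.13626912189686569
side -60 -30 590 119.91497662924388 0.13144392509430847
13.8167 [505.44891917  60.09881511 166.88844437] [-0.02771386 -3.83296149 -7.77697785] [ 0.002  0.001  0.     0.    -0.002  0.     0.001] 9.991984701801456
```

View pics/hside.png

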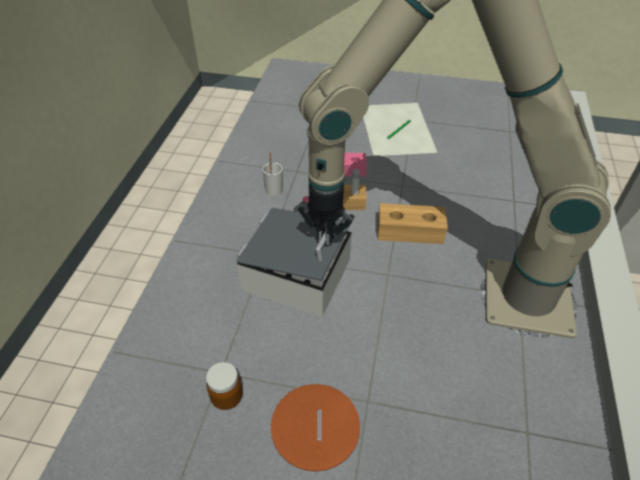

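The lid is held open at about 0.14 rad and still: its black gap shows at side (295,278). The tube is home in the rack, so I'm handing in.

```bash
python3 -c "
from cell import ctrl
print(ctrl.finish_job())"
```

```text
the job is handed in; nothing more can be done
None
```

I moved the tube from the lid into the empty well of the smaller wooden rack and let go of it. I then eased the lid off its gasket in 1–2 mm steps and handed the job in with the lid still held open. No verdict was reported.

**Tube:** Its top measured about 120 mm above the bench, level with the other racked tube, so it is fully home. It stands within 2 mm of the well axis by the scene camera, and within about 4 mm by the less precise side camera.

**Lid:** Both fixed cameras put it at about 0.14 rad (0.13–0.15), a front gap of about 3 cm. The arm was at rest, and the wrist force of 7–8 N was downward, so the lid's weight was on the grip.

**Grip:** The finger reading was about 10 mm on the 12 mm bar. It also read about 1.7 mm low on the tube, so I take this as a sensor offset rather than slip.

**Other things:** The other tube measured where it was at the start. I saw the cup, dish and jar in their places in the last picture, but did not measure them again. The run took about 14 s of the 48 s allowed.

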